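# Ratchet a conveyor's belt tensioner four clicks and hold it

## Task

Tension the conveyor belt: draw the red-headed lock pin straight up out of the tensioner lever, park it upright in the open notch of the yellow keeper block with its collar resting on the block, and let go of it. Then take the lever's black knob and swing the lever clockwise (seen from above) by exactly four clicks, counted by feel and never over the fifth, and finish while still holding it there in the gap after the fourth click: it springs back if you let go. Leave the bolts bin, the bracket on the belt, the tools, the spray can and the tape where they are.

Things in the scene. Friction and masses are not known exactly. Their poses are not given: they have to be found in the camera images.
- pin_mid (a point): Middle of the upright lock pin, half-way up; z up along it. Pin 76 mm long, 0.08-0.17 kg. Steel shank 10 mm across, 32 long; steel collar 24 across, 4 thick, underside 6 mm below this point; red grip 20 across, from 2 mm below to 38 above this point. At the start the shank goes through the lever's ear 22 mm into a bore (1 mm play), collar on the ear 44 mm above the bench; it is clear once raised over 34 mm.
- keeper: Fixed yellow block, 60 x 60 mm, 50 high, origin under its centre, z up; it stands left or right of the tensioner, place and yaw vary. A notch 15 mm wide, cut through its whole height, runs 40 mm along x from the open -x face. The pin can be lowered in from above.
- notch (a point): Seat in the keeper's notch, on the level of the block's flat top, 50 mm above the bench, on the notch's middle line, 22 mm from its open face and 18 mm from its closed end. x points along the notch to the closed end, z up. A parked pin hangs with its shank in the notch and its collar on the block's top.
- tensioner: Fixed conveyor module with the blue tensioner base; place and yaw vary. Origin: on the lever's vertical pivot axis at bench level, z up, +x to the conveyor bed (black belt between aluminium rails, 520 mm along y, 100 to 240 mm out in +x, top 70 mm above the bench). The base is 10 mm thick and ends 85 mm from the pivot in -x, 90 mm in y.
- lever_knob (a point): Grip point on the axis of the lever's black upright round knob, 80 mm above the bench, 110 mm from the pivot. The knob is 26 mm across and stands on the arm's end from 44 to 104 mm above the bench. x points outward along the arm, z up. At the start the arm points 215 degrees counter-clockwise from the tensioner's x; the arm swings level on the side away from the bed.
- lever (a joint): Lever angle in rad: 0 at its stop (the start), growing clockwise seen from above, to 1.2. Locked while the pin is in. A spring drives it back to the stop, more strongly than a click can hold: about 7 N at the knob at the start, 8 N at the fourth click. At each tooth the push rises by 2 to 5 N over some 7 mm of travel, suddenly falls by 3 to 8 N (the click), then returns to the spring's.
- sector: Brass toothed sector under the lever, origin on the pivot axis, z up. It makes the clicks; fixed, but turned differently in each start: the first click comes 0.14 to 0.35 rad from the stop, the next each 0.175 rad (19 mm at the knob). Six teeth, 64 mm out, at 35, 25, 15, 5, -5, -15 degrees counter-clockwise from its x, passed in this order: x points to the middle of the gap after the fourth.
- bin: open green plastic bin of bolts, 100 x 75 x 45 mm, origin under its centre; it stands on the other side of the tensioner from the keeper block. A bystander, to be left alone.
- bracket: small aluminium angle bracket lying on the conveyor belt, 50 x 60 mm, 35 high, origin under its centre. A bystander, to be left alone.
- mallet: red-handled mallet lying on the bench, 220 mm long, about 26 mm high. A bystander, to be left alone.
- wrench: steel open-ended wrench lying flat on the bench, 170 mm long, under 15 mm high. A bystander, to be left alone.
- screwdriver: orange-handled screwdriver lying on the bench, 200 mm long, under 35 mm high. A bystander, to be left alone.
- spray: upright blue spray can with a red cap, 54 mm across, 170 mm high, origin under its centre. A bystander, to be left alone.
- tape: roll of brown tape lying flat, 100 mm across, 25 high, origin under its centre. A bystander, to be left alone.
Not all that is in view belongs to the job. There is more than one size of the keeper; the job needs the middle-sized.

How it is judged (in metres and radians):
On the way, in this order (a step that is already met when the one before it is completed fails the run):
1. the pin is drawn clear above the lever (z of pin_mid in the frame of tensioner above 0.082 m), for 0.1 s.
2. the pin hangs upright in the keeper's notch, collar on the block, let go (x of pin_mid in the frame of notch between -0.014 and 0.018 m and y of pin_mid in the frame of notch between -0.006 and 0.006 m and z of pin_mid in the frame of notch between 0.002 and 0.01 m and angle between pin_mid's own z axis and vertical below 0.12 rad and contact force between the fingers and pin below 0.1 N), for 0.2 s.
3. the lever is held by the fingers in the gap after the fourth click (y of lever_knob in the frame of sector between -0.0082 and 0.0082 m and x of lever_knob in the frame of sector above 0.08 m and contact force between the fingers and lever above 1 N), for 0.2 s.
At the end, for the whole second after the job is handed in: The fingers hold the knob (over 1 N) within 8.2 mm of the middle of the gap between the fourth and fifth tooth; the pin is at rest, untouched, upright within 0.12 rad in the notch, its axis 8 to 40 mm from the open side and its collar within 4 mm of the block's top (all of step 2 and all of step 3 and linear speed of pin below 0.02 m/s); the arm keeps its last pose, push and grip.
It fails at once if the lever passes the fifth click (y of lever_knob in the frame of sector below -0.0115 m).
It fails at once if a bystander is disturbed (moved over 30 mm) (distance of any of bin, bracket, mallet, wrench, screwdriver, spray, tape from where it was at the start of the episode above 0.03 m).
It also fails if it takes over 72 s, if anything falls off the work surface, if the arm or the gripper's body presses on something with over 40 N, if the wrist force passes 120 N, or if a joint passes its speed limit or range.

## Robot

A 6-joint arm with a two-finger parallel gripper is mounted at the origin on the work surface. World frame = base frame: x ahead of the robot, y to its left, z up, the work surface at z = 0. Lengths are in mm, angles in rad, forces in N, time in s.
With the tool pointing down it reaches from about 325 to 875 mm from the base axis. Payload 4.4 kg.
Tool frame: the origin (TCP) lies on the centre line of the jaws, within the pads' length; the fingertips stand ahead of it and the grasp point (between the pads) lies 6 mm ahead of it (ctrl.tcp_to_tips is the z of the fingertips in the tool frame, in mm); z points along the fingers, y is the direction in which the jaws open and shut (so a half turn about z gives the same grasp; the last joint's range is limited). The gripper opens to 85 mm and grips with 20 to 120 N. Pads are 22 mm wide; open, the fingers measure 114 mm over their backs; the gripper's body (76 mm by 85 mm) begins 54 mm behind the grasp point. The pads swing forward as they close: fully open they stand 13 mm farther back than shut.
Start: joints at [0.997, 0.207, 1.542, -0, 1.393, -0.15], TCP at [236.465, 524.129, 256.282] pointing down, gripper open.
Joint ranges: [-2.73, 2.73], [-0.86, 2.22], [0.23, 2.46], [-1.11, 4.25], [0.08, 2.63], [-2.82, 2.82]. Speed limits (rad/s): [2.79, 2.79, 3.14, 3.14, 3.14, 3.14].

## Interface

Orientations are given as a 3x3 rotation matrix whose columns are the frame's x, y, z axes.
In Python, from plant import ctrl, sensors, optics gives the robot as it stands. Calls block until the motion is done:
- ctrl.move_ptp(position, orientation): joint-space move of the TCP to a pose.
- ctrl.move_l(position, rot=None, vel=150, threshold=None): straight line of the TCP; rot=None keeps the orientation; vel is the mean speed in mm/s. With threshold (N) it stops when the force on the tool has changed by that much, and returns True; else False.
- ctrl.set_joints(angles): joint-space move.
- ctrl.gripper_to(opening, force=None): finger opening in mm; force is the grip in N (None keeps the last); returns when the fingers have stopped.
- ctrl.hold(seconds).
- ctrl.solve_ik(position, orientation): joint angles nearest the present ones, or None.
- sensors.read_state(): the state.
- optics.grab_frame(name): name is "scene" or "top" or "wrist"; returns (picture, depth): 400x640x3 uint8, red, green, blue; 400x640 float32, mm along the optical axis (not along the pixel's ray), 0 where there is no reading.
- optics.camera_params(name): a dict with "mtx" (3x3 intrinsics, pixels), "R" (3x3) and "t" (3): a world point X has camera coordinates R X + t; the wrist camera has in their place "T_tool_cam" (4x4, takes a point from camera to tool coordinates, whose origin is the TCP and whose axes are the flange's). Camera axes: x right, y down, z forward; pixel columns grow to the right and rows downward; lengths in mm; the calibration is good to about 2 mm. A picture is of the moment at which its call begins: read the wrist's pose just before it. camera_params takes no time and is no camera call.
A pose or a line that the arm cannot do raises ctrl.MotionError and nothing moves.
- ctrl.finish_job(): hands the job in, once; it reports no verdict.
The state is a dict: "t": time; "q": joint angles; "qvel": joint speeds; "tau": joint torques, N m; "eef_pos": TCP position; "eef_rot": TCP orientation; "force": force on the tool from outside, world axes, zero at the start; "wrist_torque": the same for the moment, N m; "grip_width": finger opening in mm.
Only numpy, scipy, OpenCV 4.12 (cv2) and the standard library are available. Lean on these libraries where they do the work, as an engineer would, in place of code of your own. Each camera call takes 0.05 s, during which the arm holds its last target. There are 200 camera calls.

## Working session

There is one attempt and no reset: what is moved stays moved. The work goes in short steps, each a Python script; the robot and the scene stay as the last script left them, time stands still between calls to the robot, and variables do not carry over. Pictures are saved under pics/ and viewed, about 8 in all and at most 12, crops included, and the job is handed in when it is done.

```bash
mkdir -p pics; ls; python3 - <<'E'
from plant import ctrl,sensors,optics
import cv2,numpy as np
for n in("top","scene"):
    p,d=optics.grab_frame(n); np.savez(f"pics/{n}0.npz",p=p,d=d); cv2.imwrite(f"pics/{n}0.png",p[:,:,::-1])
    c=optics.camera_params(n); print(n,{k:np.round(v,3).tolist() for k,v in c.items()})
print(optics.camera_params("wrist"),ctrl.tcp_to_tips)
E
```

```text
pics
top {'mtx': [[365.918, 0.0, 317.535], [0.0, 365.918, 201.538], [0.0, 0.0, 1.0]], 'R': [[0.02, -0.999, 0.03], [-0.986, -0.024, -0.162], [0.163, -0.026, -0.986]], 't': [-39.971, 539.297, 1213.202]}
scene {'mtx': [[476.168, 0.0, 318.181], [0.0, 476.168, 191.169], [0.0, 0.0, 1.0]], 'R': [[-0.665, 0.747, 0.021], [0.424, 0.401, -0.812], [-0.615, -0.531, -0.583]], 't': [367.569, -162.844, 2025.613]}
{'mtx': array([[353.35585005,   0.        , 312.33727504],
       [  0.        , 353.35585005, 197.20459061],
       [  0.        ,   0.        ,   1.        ]]), 'T_tool_cam': array([[-9.14737367e-04, -9.50665073e-01, -3.10217797e-01,
         8.06188579e+01],
       [ 9.99999547e-01, -7.88448561e-04, -5.32485389e-04,
        -3.43109507e-01],
       [ 2.61624486e-04, -3.10218143e-01,  9.50665364e-01,
        -1.17351281e+02],
       [ 0.00000000e+00,  0.00000000e+00,  0.00000000e+00,
         1.00000000e+00]])} 25.0
```

View pics/top0.png

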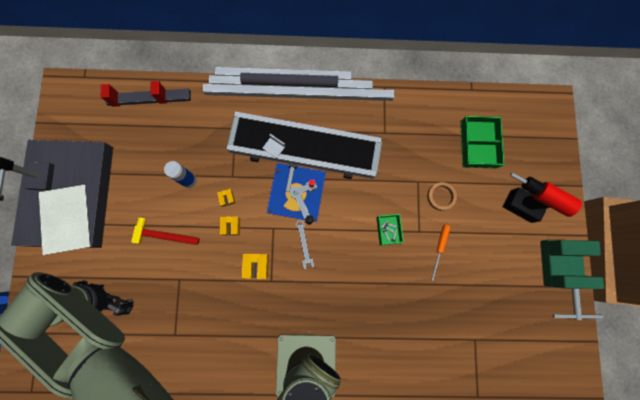

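View pics/scene0.png

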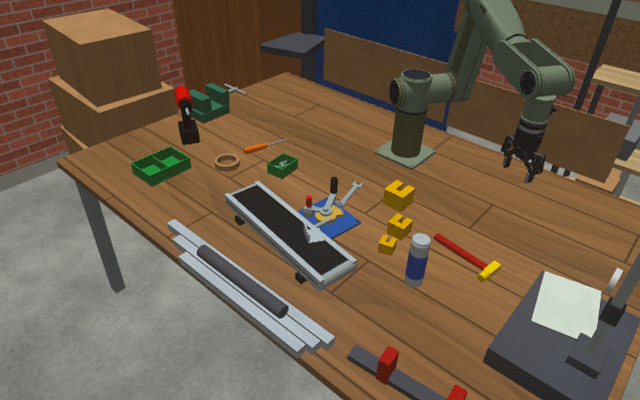

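The top view shows the three yellow keepers at (226,197), (229,226) and (254,266). The middle-sized one is probably at (229,226). The pin head is at (312,183), the knob at about (307,217), and the pivot at about (297,192). The wrench lies just below the knob at (305,245). Next I'll measure these roughly and take wrist close-ups.

```bash
cat > h.py <<'E'
import cv2,numpy as np
from plant import ctrl,sensors,optics
def ray(uv,c,T=None):
    d=np.linalg.inv(c["mtx"])@np.array([uv[0],uv[1],1.])
    if T is None: R,t=c["R"],c["t"]; return -R.T@t, R.T@d
    return T[:3,3],T[:3,:3]@d
def onz(uv,z,c,T=None):
    o,d=ray(uv,c,T); return o+d*(z-o[2])/d[2]
def wristT():
    s=sensors.read_state(); T=np.eye(4); T[:3,:3]=s["eef_rot"]; T[:3,3]=s["eef_pos"]
    return T@optics.camera_params("wrist")["T_tool_cam"]
def down(a):  # tool pointing down, jaw axis (y) at world angle a
    y=np.array([np.cos(a),np.sin(a),0]); z=np.array([0,0,-1.]); return np.column_stack([np.cross(y,z),y,z])
def blobs(p,lo,hi,amin=8):
    h=cv2.cvtColor(p,cv2.COLOR_RGB2HSV); m=cv2.inRange(h,np.array(lo),np.array(hi))
    n,l,s,c=cv2.connectedComponentsWithStats(m); return [(l==i,s[i],c[i]) for i in range(1,n) if s[i,4]>=amin]
YEL=((18,150,90),(32,255,255)); RED=((0,170,70),(6,255,255)); BLUE=((105,150,60),(125,255,255))
E
python3 - <<'E'
from h import *
f=np.load("pics/top0.npz"); p=f["p"]; d=f["d"]; c=optics.camera_params("top")
for nm,cl,z in(("yel",YEL,50),("red",RED,88),("blue",BLUE,10)):
    for m,s,ce in blobs(p,*cl):
        if 150<ce[0]<420 and 100<ce[1]<300:
            r=cv2.minAreaRect(np.argwhere(m)[:,::-1].astype(np.float32)); print(nm,s[4],ce.round(1),np.round(onz(ce,z,c)),np.round(r[1],1),r[2])
print("knob",onz((307,218),104,c),"pivot",onz((297,193),44,c))
s=sensors.read_state();print(s["eef_pos"],s["eef_rot"].round(2).tolist(),s["t"])
for nm,P in(("mid",(475,255)),("ten",(540,40))): 
  for a in np.arange(-3,3.2,.5):
    q=ctrl.solve_ik([P[0],P[1],330],down(a)); print(nm,a,None if q is None else np.round(q,2))
E
```

```text
yel 14 [295.5 184.6] [596.  49.  50.] [1.8 9.1] 83.6598129272461
yel 213 [225.3 196.9] [548. 287.  50.] [15.  15.3] 75.96376037597656
yel 136 [291.2 203.3] [531.  62.  50.] [20.6 11.2] 63.43495178222656
yel 18 [303.5 195. ] [561.  21.  50.] [2.7 5.8] 26.56505012512207
yel 359 [229.2 225.1] [452. 267.  50.] [18. 20.] 90.0
yel 603 [254.5 265.5] [320. 177.  50.] [25. 27.] 90.0
red 19 [311.2 183. ] [595.  -4.  88.] [4. 4.] 90.0
red 404 [170.5 236.5] [407. 446.  88.] [57.   7.2] 9.462322235107422
blue 815 [280.6 193.4] [572. 102.  10.] [36.6 50.1] 10.30484676361084
blue 767 [310.4 187.3] [597.  -3.  10.] [30.9 47.3] 10.30484676361084
blue 117 [187.4 178.6] [617. 432.  10.] [11.5 13. ] 32.47119140625
knob [475.26830788   6.67365516 104.        ] pivot [568.22241265  43.33118179  44.        ]
[236.09978913 523.59286224 255.21333169] [[-0.91, 0.41, -0.0], [0.41, 0.91, -0.0], [0.0, -0.0, -1.0]] 0.1
mid -3.0 None
mid -2.5 None
mid -2.0 [ 0.33  0.08  1.53 -0.    1.53  2.33]
mid -1.5 [ 0.33  0.08  1.53 -0.    1.53  1.83]
mid -1.0 [ 0.33  0.08  1.53 -0.    1.53  1.33]
mid -0.5 [ 0.33  0.08  1.53 
[... 178 characters left out ...]
 1.53 -0.    1.53 -1.17]
mid 2.0 [ 0.33  0.08  1.53 -0.    1.53 -1.67]
mid 2.5 [ 0.33  0.08  1.53 -0.    1.53 -2.17]
mid 3.0 [ 0.33  0.08  1.53 -0.    1.53 -2.67]
ten -3.0 None
ten -2.5 [-0.09  0.09  1.53 -0.    1.53  2.41]
ten -2.0 [-0.09  0.09  1.53 -0.    1.53  1.91]
ten -1.5 [-0.09  0.09  1.53 -0.    1.53  1.41]
ten -1.0 [-0.09  0.09  1.53 -0.    1.53  0.91]
ten -0.5 [-0.09  0.09  1.53 -0.    1.53  0.41]
ten 0.0 [-0.09  0.09  1.53 -0.    1.53 -0.09]
ten 0.5 [-0.09  0.09  1.53 -0.    1.53 -0.59]
ten 1.0 [-0.09  0.09  1.53 -0.    1.53 -1.09]
ten 1.5 [-0.09  0.09  1.53 -0.    1.53 -1.59]
ten 2.0 [-0.09  0.09  1.53 -0.    1.53 -2.09]
ten 2.5 [-0.09  0.09  1.53 -0.    1.53 -2.59]
ten 3.0 None
```

```bash
python3 - <<'E'
from h import *
for n,P in(("k",(470,255,220)),("t",(560,25,250))):
    ctrl.move_ptp(P,down(-np.pi/2)); ctrl.hold(.2)
    T=wristT(); p,d=optics.grab_frame("wrist"); np.savez(f"pics/w{n}.npz",p=p,d=d,T=T); cv2.imwrite(f"pics/w{n}.png",p[:,:,::-1])
s=sensors.read_state();print(s["t"],s["eef_pos"],s["force"])
E
```

```text
3.3667 [559.63610134  26.38947138 249.78317017] [0.20839    0.53500519 0.43098449]
```

View pics/wk.png

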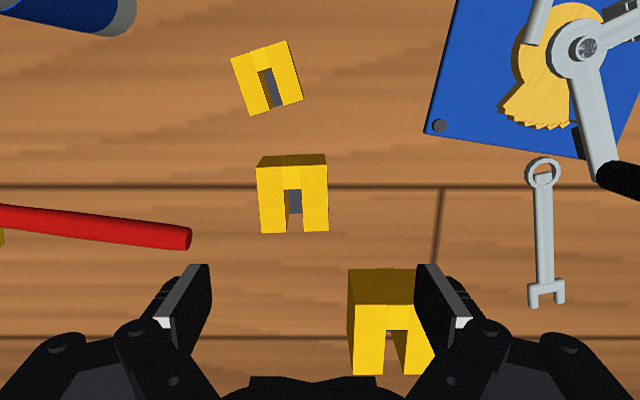

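View pics/wt.png

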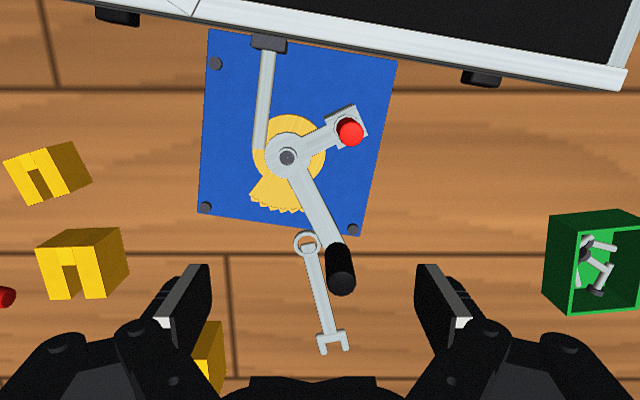

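The keeper view shows the middle block's top face at u 257–328, v 165–233, with its notch open toward the robot. The tensioner view shows:
- red pin head: (350,131)
- hub: (287,157)
- knob top: (341,283)
- toothed edge of the brass sector: (250,195) to (305,212)

```bash
python3 - <<'E'
from h import *
c=optics.camera_params("wrist")
f=np.load("pics/wk.npz"); p,d,T=f["p"],f["d"],f["T"]
# depth -> world points
def world(d,T):
    v,u=np.mgrid[:400,:640]; K=c["mtx"]; P=np.stack([(u-K[0,2])/K[0,0]*d,(v-K[1,2])/K[1,1]*d,d],-1); return P@T[:3,:3].T+T[:3,3]
W=world(d,T)
for m,s,ce in blobs(p,(18,150,40),(32,255,255),200):
    if not(255<ce[0]<330 and 140<ce[1]<240): continue
    top=m&(W[...,2]>45)&(W[...,2]<56)
    z=np.median(W[top][:,2]); 
    uv=np.argwhere(top)[:,::-1].astype(np.float64)
    q=np.array([onz(x,50,c,T)[:2] for x in uv],np.float32)
    r=cv2.minAreaRect(q); print("keeper z",z,"n",top.sum(),r, "com",q.mean(0)); np.save("pics/kq.npy",q)
f=np.load("pics/wt.npz"); p,d,T=f["p"],f["d"],f["T"]; W=world(d,T)
for m,s,ce in blobs(p,*RED,50):
    if 330<ce[0]<370: 
        tp=m&(W[...,2]>84); uv=np.argwhere(tp)[:,::-1].astype(np.float32); (cc,r)=cv2.minEnclosingCircle(uv)
        print("pin",ce,cc,r,tp.sum(),W[tp].mean(0),onz(cc,88,c,T))
# knob top
k=(W[...,2]>98)&(W[...,2]<110); k[:, :300]=0;k[:,400:]=0;k[:230]=0;k[330:]=0
q=W[k]; uv=np.argwhere(k)[:,::-1].astype(np.float32); cc,r=cv2.minEnclosingCircle(uv); print("knob",k.sum(),q.mean(0),cc,r,onz(cc,104,c,T))
print("hub d",W[157,287],W[165,275])
h=cv2.cvtColor(p,cv2.COLOR_RGB2HSV); b=cv2.inRange(h,(105,150,60),(125,255,255))>0; b&=(W[...,2]<15); b[:,:180]=0;b[:,420:]=0
q=np.array([onz(x,10,c,T)[:2] for x in np.argwhere(b)[:,::-1]],np.float32); r=cv2.minAreaRect(q); print("base",r,cv2.boxPoints(r).tolist(), np.median(W[b][:,2]))
# crop of sector, enlarged
a=cv2.resize(p[100:320,200:420],None,fx=2.7,fy=2.7,interpolation=cv2.INTER_CUBIC); cv2.imwrite("pics/crop.png",a[:,:,::-1])
E
```

```text
keeper z 49.85961033345569 n 3914 ((452.63543701171875, 272.52667236328125), (60.59295654296875, 59.64647674560547), 2.4968528747558594) com [455.55212 272.6115 ]
pin [349.80337079 131.60299625] (349.4903869628906, 131.65866088867188) 13.602315902709961 462 [599.86428624  -3.18332473  88.87152016] [600.92669085  -2.32134473  88.        ]
knob 663 [475.77710789   2.19630755 103.2639492 ] (340.8103332519531, 281.5) 14.886222839355469 [476.70435964   2.39972259 104.        ]
hub d [572.9312243   49.79630828  50.39762361] [563.70804699  61.77293851  42.70160598]
base ((580.4821166992188, 48.88962936401367), (178.3704071044922, 183.2845458984375), 80.95841217041016) [[475.9629821777344, -24.78569793701172], [656.9701538085938, -53.589111328125], [685.001220703125, 122.56495666503906], [503.99407958984375, 151.36837768554688]] 9.873276393304423
```

View pics/crop.png

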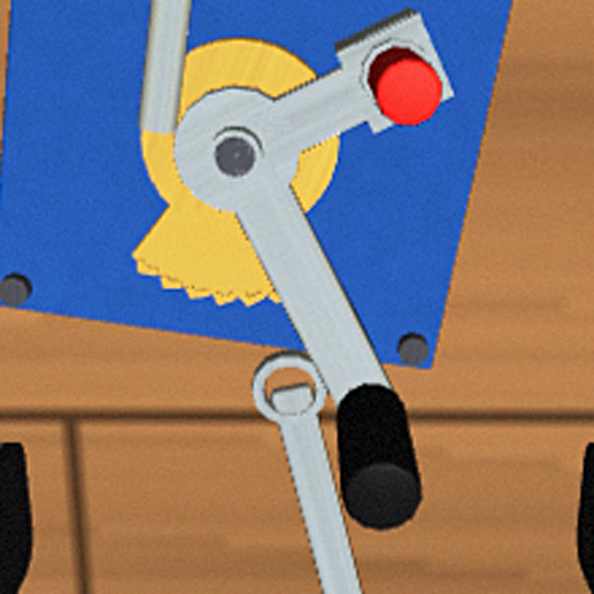

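```bash
python3 - <<'E'
from h import *
c=optics.camera_params("wrist")
f=np.load("pics/wt.npz"); p,d,T=f["p"],f["d"],f["T"]
v,u=np.mgrid[:400,:640]; K=c["mtx"]; W=np.stack([(u-K[0,2])/K[0,0]*d,(v-K[1,2])/K[1,1]*d,d],-1)@T[:3,:3].T+T[:3,3]
h=cv2.cvtColor(p,cv2.COLOR_RGB2HSV); m=cv2.inRange(h,(15,80,120),(32,255,255))>0; m[:,:240]=0;m[:,330:]=0;m[:110]=0;m[215:]=0
zs=np.median(W[m][:,2]); P=np.array([onz(x,zs,c,T)[:2] for x in np.argwhere(m)[:,::-1]])-[573.5,49.8]
az=np.degrees(np.arctan2(P[:,1],P[:,0]))%360; r=np.hypot(*P.T)
print("brass z",zs); print([(a,round(r[(az>=a)&(az<a+2)].max(),1)) for a in range(132,214,2) if ((az>=a)&(az<a+2)).any()])
R=down(np.radians(-87.5))
ctrl.gripper_to(50,60)
ctrl.move_ptp([600.5,-2.7,170],R)
print("hit",ctrl.move_l([600.5,-2.7,79],vel=120,threshold=8))
s=sensors.read_state(); print(s["eef_pos"],s["force"])
ctrl.gripper_to(10,60); s=sensors.read_state(); print("grip",s["grip_width"],s["force"],s["eef_pos"])
ctrl.move_l([600.5,-2.7,125],vel=60); s=sensors.read_state(); print(s["grip_width"],s["force"])
ctrl.move_l([600.5,-2.7,200],vel=120); ctrl.hold(.2); s=sensors.read_state(); print(s["grip_width"],s["force"],s["t"])
T=wristT(); p,d=optics.grab_frame("wrist"); np.savez("pics/wp.npz",p=p,d=d,T=T); cv2.imwrite("pics/wp.png",p[:,:,::-1])
E
```

```text
brass z 23.924251239136566
[(132, np.float64(39.6)), (134, np.float64(56.1)), (136, np.float64(60.7)), (138, np.float64(61.0)), (140, np.float64(64.5)), (142, np.float64(63.9)), (144, np.float64(63.0)), (146, np.float64(62.4)), (148, np.float64(61.2)), (150, np.float64(64.1)), (152, np.float64(64.6)), (154, np.float64(63.7)), (156, np.float64(62.4)), (158, np.float64(62.3)), (160, np.float64(64.0)), (162, np.float64(63.7)), (164, np.float64(62.8)), (166, np.float64(62.3)), (168, np.float64(61.6)), (170, np.float64(64.6)), (172, np.float64(64.4)), (174, np.float64(63.1)), (176, np.float64(61.8)), (178, np.float64(62.8)), (180, np.float64(63.9)), (182, np.float64(63.9)), (184, np.float64(63.0)), (186, np.float64(62.1)), (188, np.float64(62.5)), (190, np.float64(64.0)), (192, np.float64(64.2))]
hit False
[601.42485073  -2.75225297  80.13958738] [-0.20448812  0.91894936 -0.32467582]
grip 18.257322936774777 [-1.19741906  0.04112085  4.90193318] [601.33467619  -2.87547903  80.23485238]
18.16091726906091 [-0.11985449 -0.26784554 -1.14356374]
18.32561949197435 [ 0.43262915 -0.77557799 -2.17647291] 7.4583
```

View pics/wp.png

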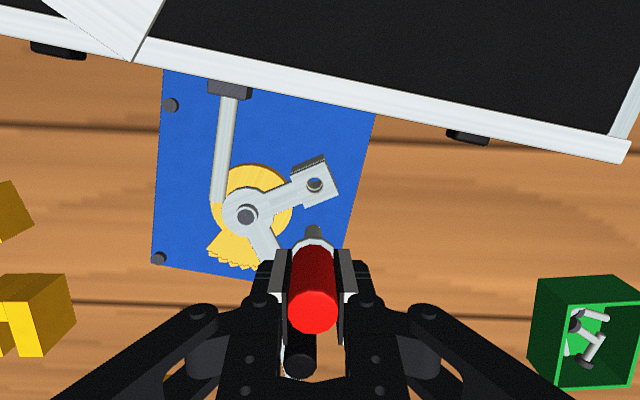

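The wrist view shows the pin upright and centred between the pads, with its head at (313,310) and the ear hole empty at (315,184). The visible tooth tips sit at azimuths of about 141 to 191° in 10° steps. That puts sector x at about 156°, with the first click about 0.26 rad from the stop, which is inside the stated range. Now I'll park the pin.

```bash
python3 - <<'E'
from h import *
x,y=444.6,272.2
ctrl.move_ptp([x,y,200],down(np.radians(-87.5)))
ctrl.move_l([x,y,132],vel=120); ctrl.hold(.2); s=sensors.read_state(); print(s["eef_pos"],s["force"])
hit=ctrl.move_l([x,y,83],vel=40,threshold=5); s=sensors.read_state(); print(hit,s["eef_pos"],s["force"],s["grip_width"])
T=wristT(); p,d=optics.grab_frame("wrist"); cv2.imwrite("pics/pk.png",p[:,:,::-1]); print(s["t"])
E
```

```text
[445.45608036 272.52460555 133.14754291] [-0.33532095 -0.05999324 -1.05229043]
True [444.28748205 272.056871    86.20922434] [-0.92732514 -1.17449391  4.47529008] 18.346730793023045
10.675
```

View pics/pk.png

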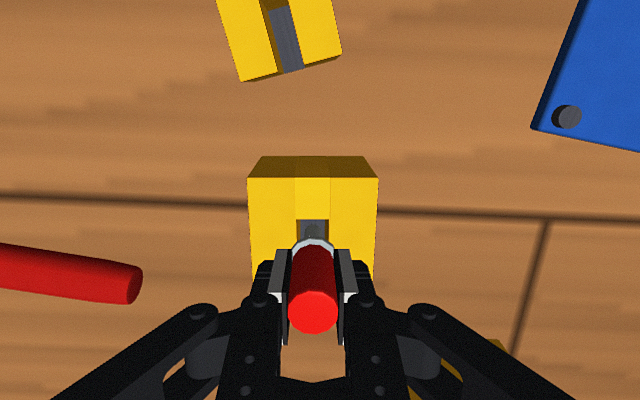

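Contact came at exactly the height where the collar should seat, z 86.2. The picture shows the collar over the notch at (314,243). I'll release the pin, back off and check it, then move to the knob.

```bash
cat >> h.py <<'E'
PIV=np.array([573.5,49.8]); AZ0=206.
def kpose(deg,z=86,r=110.):   # lever angle from stop (deg, clockwise)
    f=np.radians(AZ0-deg); return np.r_[PIV+r*np.array([np.cos(f),np.sin(f)]),z], down(f-3*np.pi/2)
def ft(s):
    p=s["eef_pos"][:2]-PIV; f=np.arctan2(p[1],p[0]); t=np.array([-np.sin(f),np.cos(f)]); u=np.array([np.cos(f),np.sin(f)])
    return AZ0-np.degrees(f)%360, s["force"][:2]@t, s["force"][:2]@u, np.hypot(*p)
E
python3 - <<'E'
from h import *
s=sensors.read_state(); p=s["eef_pos"]
ctrl.gripper_to(45); ctrl.move_l([444.6,272.2,130],vel=60); ctrl.move_l([444.6,272.2,200],vel=150)
ctrl.move_ptp([445,262,210],down(-np.pi/2)); ctrl.hold(.2); T=wristT(); im,d=optics.grab_frame("wrist"); cv2.imwrite("pics/rel.png",im[:,:,::-1])
c=optics.camera_params("wrist"); 
for m,st,ce in blobs(im,*RED,100): print("red",st,ce.round(1),onz(ce,94,c,T),onz(ce,80,c,T))
P,R=kpose(0,190); print(P,ctrl.solve_ik(P,R)); print(ctrl.solve_ik(*kpose(50)))
s=sensors.read_state();print(s["t"],s["force"])
E
```

```text
red [285 177  27  40 813] [298.8 197.7] [446.7138109  271.46756262  94.        ] [442.08498943 272.02727228  80.        ]
red [   0  183  193   49 4879] [ 95.2 207.8] [439.37447332 413.92755093  94.        ] [434.30350041 423.06962764  80.        ]
[474.63265491   1.57917385 190.        ] [-1.79299478e-01  6.03486118e-02  1.85169548e+00 -4.44089210e-16
  1.22954856e+00  9.37711243e-01]
[ 1.76038820e-02  2.31733621e-01  1.90829146e+00 -4.44089210e-16
  1.00156757e+00  2.00727923e+00]
13.1167 [ 0.35666009 -0.45518158 -0.86480658]
```

View pics/rel.png

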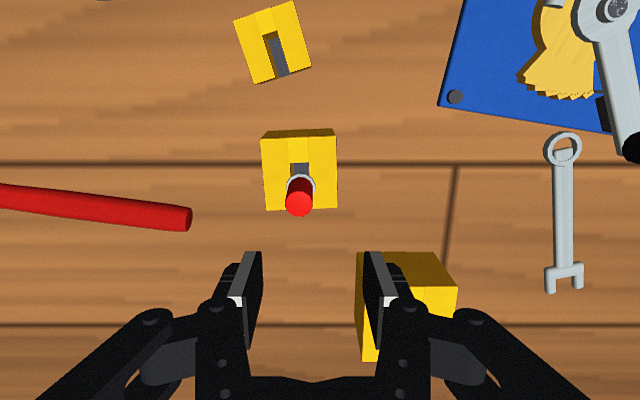

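The pin stands upright in the notch with its head at (299,198), at the seat. Next I'll grip the knob and swing it in 1° steps, logging the push.

```bash
python3 - <<'E'
from h import *
ctrl.gripper_to(60,50)
P,R=kpose(0,190); ctrl.move_ptp(P,R)
P,_=kpose(0); print("hit",ctrl.move_l(P,vel=130,threshold=8)); s=sensors.read_state(); print(s["eef_pos"],s["force"])
ctrl.gripper_to(15,50); s=sensors.read_state(); print(s["grip_width"],s["force"],s["eef_pos"])
for k in range(1,26):
    P,R=kpose(k); ctrl.move_l(P,R,vel=20); s=sensors.read_state(); print(k,np.round(ft(s),1),round(s["grip_width"],1),s["t"])
E
```

```text
hit False
[475.44667327   1.71296342  86.7091033 ] [0.05113341 0.11461382 0.55611035]
25.092880775647398 [-2.39979359  1.66212953  5.78698431] [475.14453878   1.77491015  87.00238585]
1 [  0.3   3.    1.3 109.4] 25.1 16.05
2 [  1.3   3.5   1.8 109.4] 25.2 16.3
3 [  2.3   3.4   1.5 109.4] 24.5 16.55
4 [  3.4   3.9   2.3 109.4] 24.8 16.8
5 [  4.4   2.9   1.5 109.5] 24.8 17.05
6 [  5.4   3.2   2.4 109.4] 24.7 17.3
7 [  6.4   2.9   2.4 109.5] 24.8 17.55
8 [  7.4   3.2   2.1 109.4] 25.1 17.8
9 [  8.4   3.3   1.5 109.4] 24.7 18.05
10 [  9.4   3.6   3.1 109.4] 25.1 18.3
11 [ 10.4   3.4   3.4 109.5] 24.7 18.55
12 [ 11.3   4.5   2.7 109.5] 24.8 18.8
13 [ 12.    6.3   1.8 109.5] 25.1 19.05
14 [ 12.8   7.7   2.9 109.5] 25.1 19.3
15 [ 13.3  11.7   2.2 109.2] 25.0 19.55
16 [ 14.8   7.5   2.2 109.2] 24.9 19.8
17 [ 16.    7.    1.6 109.2] 24.9 20.05
18 [ 16.8   8.9   2.6 109.2] 25.3 20.3
19 [ 17.8   7.6   1.6 109.2] 25.2 20.55
20 [ 18.9   8.6   2.3 109.2] 25.1 20.8
21 [ 19.9   9.1   2.1 109.2] 24.7 21.05
22 [ 20.9   8.5   2.4 109.2] 24.6 21.3
23 [ 21.7   8.3   2.7 109.2] 24.7 21.55
24 [ 22.4  11.6   1.7 109.2] 24.9 21.8
25 [ 23.3  13.4   2.  109.2] 24.9 22.05
```

The first click came at about 14°, which matches the 15° from the image, and the second tooth is loading at 23–25°, as expected. I'll continue.

```bash
python3 - <<'E'
from h import *
for k in range(26,45):
    P,R=kpose(k); ctrl.move_l(P,R,vel=20); s=sensors.read_state(); print(k,np.round(ft(s),1),round(s["grip_width"],1),s["t"])
E
```

```text
26 [ 24.9   8.    2.4 109.2] 25.3 22.3
27 [ 26.1   7.    1.4 109.2] 24.7 22.55
28 [ 26.9   9.2   3.6 109.2] 24.9 22.8
29 [ 27.9   9.4   3.3 109.3] 24.9 23.05
30 [ 28.9   9.1   2.2 109.3] 25.0 23.3
31 [ 29.9   9.3   2.5 109.3] 24.8 23.55
32 [ 30.9   9.    1.7 109.3] 24.8 23.8
33 [ 31.7   9.8   2.3 109.3] 24.8 24.05
34 [ 32.5  12.4   2.5 109.3] 24.9 24.3
35 [ 33.4  14.3   3.2 109.3] 24.7 24.55
36 [ 34.9   9.5   0.8 109.3] 24.9 24.8
37 [ 36.1   8.3   2.4 109.3] 25.0 25.05
38 [ 37.    9.6   0.9 109.3] 25.0 25.3
39 [ 38.    9.7   2.1 109.3] 24.8 25.55
40 [ 39.    9.8   1.4 109.3] 24.9 25.8
41 [ 40.    8.9   1.6 109.3] 24.9 26.05
42 [ 41.    9.4   2.4 109.3] 24.9 26.3
43 [ 41.8  11.4   1.6 109.4] 25.0 26.55
44 [ 42.5  13.    0.9 109.4] 24.9 26.8
```

Three clicks felt so far, and the fourth tooth is loading. I'll go on to the middle of the next gap, about 5° past the click.

```bash
python3 - <<'E'
from h import *
for k in (45,46,47,48,49,49.7):
    P,R=kpose(k); ctrl.move_l(P,R,vel=20); s=sensors.read_state(); print(k,np.round(ft(s),1),round(s["grip_width"],1),s["t"])
ctrl.hold(.5); s=sensors.read_state(); print(np.round(ft(s),1),s["grip_width"],s["t"])
T=wristT(); im,d=optics.grab_frame("wrist"); t,_=optics.grab_frame("top")
a=cv2.resize(t[120:300,180:400],(640,524),interpolation=cv2.INTER_CUBIC); cv2.imwrite("pics/endw.png",im[:,:,::-1]); cv2.imwrite("pics/endt.png",a[:,:,::-1])
E
```

```text
45 [ 43.4  14.8   2.5 109.4] 24.9 27.05
46 [ 45.    8.7   1.2 109.4] 24.5 27.3
47 [ 46.1   7.4   0.5 109.4] 25.1 27.55
48 [ 47.   10.    0.6 109.4] 24.9 27.8
49 [ 48.   10.4   1.2 109.4] 25.0 28.05
49.7 [ 48.7  10.6   1.3 109.5] 25.1 28.3
[ 48.7   9.7   1.4 109.4] 24.846434257191014 28.8
```

View pics/endw.png

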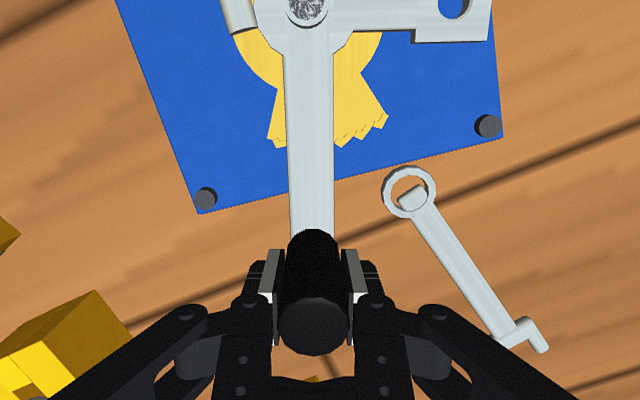

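View pics/endt.png

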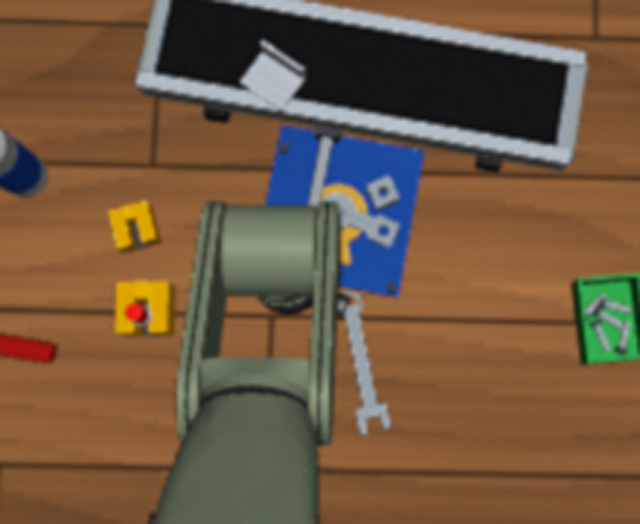

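The fourth click fell from 14.8 to 8.7 N at about 44°. The lever is now held about 5° past it. The wrist view shows the arm over the sector, passed teeth to its right at (340–388,130) and the last tooth to its left at (277,140). The top view shows the pin still in the keeper at (137,313) and the bystanders in place. I'm handing in.

```bash
python3 - <<'E'
from h import *
ctrl.finish_job(); s=sensors.read_state(); print(np.round(ft(s),1),s["grip_width"],s["t"])
E
```

```text
the job is handed in; nothing more can be done
the job is handed in; nothing more can be done
```

The belt is tensioned and the job handed in at about 29 s; no verdict was reported.

- **Pin:** I drew it straight up out of the lever and lowered it into the notch of the middle-sized keeper. It met the block at the height where the collar should seat. After I let go, the wrist view showed it upright with its head about 2 mm from the seat I had measured. The last top view showed it still there.
- **Lever:** I gripped the knob and swung it clockwise, feeling four clicks at about 14, 24, 34 and 44°. At the fourth, the push fell from 14.8 to 8.7 N. I stopped at 48.7°, holding about 10 N. The tooth tips in the image put the middle of the gap near 50°, and the felt clicks put it near 49.3°. The lever is therefore 1–2.5 mm short of the middle at the knob, within the 8.2 mm allowed.
- **Bystanders:** Those in view in the last top picture looked unmoved. The tape, the screwdriver and most of the mallet were outside it, but I never went near them.

**Disagreement:** over the first 11° the push read only about 3 N, not the stated 7 N. It settled at 8–10 N after the first click. I think this is a sensor or grip offset, because the click angles matched the image.

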